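Slide a loaded firing tray under the preheating canopy onto its probe

ROBOT

A 6-joint arm with a two-finger parallel gripper is mounted at the origin on the work surface. World frame = base frame: x ahead of the robot, y to its left, z up, the work surface at z = 0. Lengths are in m, angles in rad, forces in N, time in s.
With the tool pointing down it reaches from about 0.25 to 0.8 m from the base axis. Payload 3.9 kg.
Tool frame: the origin (TCP) lies on the centre line of the jaws, within the pads' length; the fingertips stand 11 mm ahead of it and the grasp point (between the pads) lies 8 mm behind it; z points along the fingers, y is the line along which they close (so a half turn about z gives the same grasp; the last joint's range is limited). The gripper opens to 85 mm and grips with 20 to 120 N. Pads are 22 mm wide; open, the fingers measure 114 mm over their backs; the gripper's body (76 mm by 85 mm) begins 54 mm behind the grasp point. The pads swing forward as they close: fully open they stand 13 mm farther back than shut.
Start: joints at [-1.298, 0.26, -0.138, 1.173, 0, 1.571], TCP at [0.141, -0.506, 0.205] pointing down, gripper open.
Joint ranges: [-2.78, 2.78], [-0.83, 1.72], [-1.28, 1.37], [-1.9, 2.12], [-1.57, 1.48], [-3.14, 3.14]. Speed limits (rad/s): [2.57, 2.57, 3.14, 3.14, 3.14, 3.14].

INTERFACE

Orientations are given as a 3x3 rotation matrix whose columns are the frame's x, y, z axes.
In Python, from plant import status, vision, ticket gives the robot as it stands. The module is installed in compiled form; this text tells all that it offers.
- The arm moves only by the shell command python3 -m creep 'ROWS'. ROWS is JSON, one flat list of numbers, 7 for each row, row after row: the turn, a rotation vector about the tool's x, y, z in degrees, then the shift along the tool's x, y, z in cm, then the closure, from 0 (fully open) to 1 (shut). In form: [ax, ay, az, tx, ty, tz, claw, ax, ay, az, tx, ty, tz, claw, ...]. A call has 1 to 10 rows; each row shifts and turns the commanded pose from where the row before left it, along the tool's axes as they then stand; what a row does not reach is not made up. A row lasts 1/8 s, in which the tool goes at most 62.5 mm and 10.7 degrees, less where a joint would pass 70% of its speed; a pose out of reach is approached as far as the arm can. A call with a gripper value outside its range is refused whole. The fingers move at their own pace and stop on an object; the grip force is fixed at half the most. Time passes only in rows, so rows that do not move let the fingers close. It gives the time, the measured TCP pose, the force, the opening and the grip force at its end, in the units of the state.
- status.get_obs(): the state, without advancing time (a new reading comes with each control period).
- vision.read_camera(name): name is "scene" or "top" or "wrist"; returns a dict with "pixels" (420x560x3 uint8, red, green, blue), "z_map" (420x560 float32, m along the optical axis (not along the pixel's ray), 0 where there is no reading), "mtx" (3x3 intrinsics, pixels), "k1" (the pictures are not rectified: a ray, as slopes to the right and down, at radius r is drawn at 1 + k1 r^2 times it, then the intrinsics apply), "R" (3x3) and "t" (3): a world point X has camera coordinates R X + t. Camera axes: x right, y down, z forward; pixel columns grow to the right and rows downward; lengths in m; the calibration is good to about 2 mm. A picture is of the moment at which its call begins.
- ticket.finish_job(): hands the job in; it is judged then, once.
The state is a dict: "clock": time; "joint_pos": joint angles; "dq": joint speeds; "tau": joint torques, N m; "ee_pos": TCP position; "eef_rot": TCP orientation; "contact_force": force on the tool from outside, world axes, zero at the start; "wrist_torque": the same for the moment, N m; "gripper_width": finger opening in m; "gripper_force": force on a finger pad.
Only numpy, scipy, OpenCV 4.12 (cv2) and the standard library are available. Lean on these libraries where they do the work, as an engineer would, in place of code of your own. Each camera call takes 0.05 s, during which the arm holds its last target. There are 200 camera calls.

TASK

Slide the loaded white firing tray along the bench, without lifting it, up onto the steel plate of the grey preheating stand and squarely in under its canopy until it rests against the sprung probe bar hidden inside, and leave it there touching the bar. How deep the bar is set is not known beforehand, so feel for it, and press gently: it is delicate. The two stump models must stay standing on the tray, and the jars and the jaw model must stay where they are.

Things in the scene. Friction and masses are not known exactly. Their poses are not given: they have to be found in the camera images.
- tray: Loose flat white ceramic firing tray, a slab 140 long (its x) x 100 wide (its y) x 14 mm thick, about 0.5 kg (varies), lying on the bench; too wide to grip across. Origin at the centre of its underside, z up. Its +x end is the one that goes into the stand first.
- stand: Fixed grey preheating stand: canopy 160 deep x 220 wide, underside 65 and top 140 mm above the bench. Origin on the bench under the middle of its mouth; +x points into it (the way the tray goes in). Under the canopy, cheeks at x = 0 to 160 mm leave 120 mm between them (y = +-60) for the 100 mm tray.
- plate_edge (a point): Middle of the front edge, on the top face, of the stand's steel base plate: 75 mm before the mouth, 3 mm above the bench. The plate is 220 wide, 3 mm thick and runs from here to 160 mm past the mouth; a gentle ramp 20 mm long leads up to it from the bench. Axes as the stand's.
- probe: Rear wall of the stand with its sprung probe, a steel bar 70 mm wide, 6 to 22 mm above the bench, hidden under the canopy. Origin and axes are the stand's: they do not tell the setting. The bar's free face is anywhere from 60 to 95 mm past the mouth; it gives 6 mm at 0.9 N/mm, then stops hard. Home, the tray sticks out 39 to 80 mm; friction holds it there against the spring.
- stump_a: Small plaster stump model standing loose on the tray, 24 mm diameter at the foot, 26 mm high, 30 g. Origin at the centre of its foot.
- stump_b: A second stump model like stump_a, beside it on the tray.
- jar_tall: Bystander: closed glass jar, 40 mm diameter, 55 mm high. Origin at the centre of its underside.
- jar_wide: Bystander: closed clear jar with a black cap, 56 mm diameter, 40 mm high. Origin at the centre of its underside.
- jar_small: Bystander: closed glass jar, 32 mm diameter, 38 mm high. Origin at the centre of its underside.
- jaw_model: Bystander: plaster jaw model 50 x 60 mm, 28 mm high. Origin at the centre of its underside.
Mind the look-alikes: they are no part of the job. Leave any turquoise look-alike of the tray alone.

How it is judged:
At the end, for the whole second after the job is handed in: The tray lies flat and at rest on the stand's plate under the canopy, square to it within 0.08 rad and within 15 mm of its middle line, centre 13 mm before to 35 mm past the mouth, its front edge still pressing the sprung probe bar (over 0.2 N); both stump models stand upright on it (contact force between tray and probe above 0.2 N and x of tray in the frame of stand between -0.013 and 0.035 m and y of tray in the frame of stand between -0.015 and 0.015 m and z of tray in the frame of stand between 0 and 0.007 m and angle between the x axis of tray and the x axis of stand, either way round below 0.08 rad and angle between tray's own z axis and vertical below 0.05 rad and linear speed of tray below 0.01 m/s and z of stump_a in the frame of tray between 0.008 and 0.02 m and angle between each of stump_a, stump_b's own z axis and vertical below 0.2 rad and z of stump_b in the frame of tray between 0.008 and 0.02 m); the robot touches nothing.
It fails at once if the probe is pressed with more than 20 N (contact force between tray and probe above 20 N).
It fails at once if the tray is lifted or tipped (origin more than 15 mm above the bench, or tilted more than 0.2 rad) (height (world z) of tray above 0.015 m or angle between tray's own z axis and vertical above 0.2 rad).
It fails at once if a stump model topples (leans more than 0.6 rad) (angle between any of stump_a, stump_b's own z axis and vertical above 0.6 rad).
It fails at once if a jar or the jaw model is moved more than 20 mm (distance of any of jar_tall, jar_wide, jar_small, jaw_model from where it was at the start of the episode above 0.02 m).
It also fails if it takes over 72 s, if anything falls off the work surface, if the arm or the gripper's body presses on something with over 40 N, if the wrist force passes 120 N, or if a joint passes its speed limit or range.

## Working session

There is one attempt and no reset: what is moved stays moved. The work goes in short steps, Python scripts to look and compute and a shell command to move; the robot and the scene stay as the last step left them, time stands still between calls to the robot, and variables do not carry over. Pictures are saved under pics/ and viewed, at most 10 in all, crops included, and the job is handed in when it is done.

```bash
mkdir -p pics
cat > h.py <<'E'
import numpy as np, cv2
from plant import status, vision
def cam(n,save=None):
    d=vision.read_camera(n)
    if save: cv2.imwrite(save,d["pixels"][:,:,::-1])
    return d
def cloud(d):
    h,w=d["z_map"].shape
    u,v=np.meshgrid(np.arange(w),np.arange(h))
    K=np.array(d["mtx"]);k=d["k1"]
    p=cv2.undistortPoints(np.stack([u.ravel(),v.ravel()],1).astype(np.float64)[:,None],K,np.array([k,0,0,0.])).reshape(h,w,2)
    z=d["z_map"]
    P=np.dstack([p[...,0]*z,p[...,1]*z,z])
    X=(P-np.array(d["t"]))@np.array(d["R"])
    X[z==0]=np.nan
    return X
E
python3 - <<'E'
from h import *
for n in("top","scene"):
    d=cam(n,f"pics/{n}0.png");np.savez(f"{n}0.npz",X=cloud(d),px=d["pixels"]);print(n,np.array(d["R"]).round(2).tolist(),np.array(d["t"]).round(3))
print(status.get_obs())
E
```

```text
top [[-0.01, -1.0, 0.02], [-0.99, 0.01, -0.14], [0.14, -0.02, -0.99]] [-0.013  0.569  0.912]
scene [[0.38, 0.93, 0.02], [0.66, -0.26, -0.71], [-0.65, 0.28, -0.71]] [-0.188 -0.358  1.539]
{'clock': 0.1, 'joint_pos': array([-1.29798185e+00,  2.60630704e-01, -1.39223250e-01,  1.17268618e+00,
       -3.41784115e-05,  1.57078941e+00]), 'dq': array([ 7.88460771e-04, -1.84500642e-04,  2.99273100e-03, -1.04923904e-05,
       -1.76869405e-04,  5.26633406e-04]), 'tau': array([-1.32746602e-03, -4.06507373e+01,  2.54527688e+01,  1.00862532e-02,
       -5.57419344e-05, -2.59016403e-06]), 'ee_pos': array([ 0.14127272, -0.50496714,  0.20374804]), 'eef_rot': array([[ 9.63014488e-01,  2.69449146e-01, -5.02770032e-04],
       [ 2.69449613e-01, -9.63013041e-01,  1.67010291e-03],
       [-3.41662934e-05, -1.74380449e-03, -9.99998479e-01]]), 'contact_force': array([-0.35698634,  0.06973615,  0.320283  ]), 'wrist_torque': array([ 0.00745096, -0.00501317, -0.00792987]), 'gripper_force': 0.0, 'gripper_width': 0.08553736926053812}
```

View pics/top0.png

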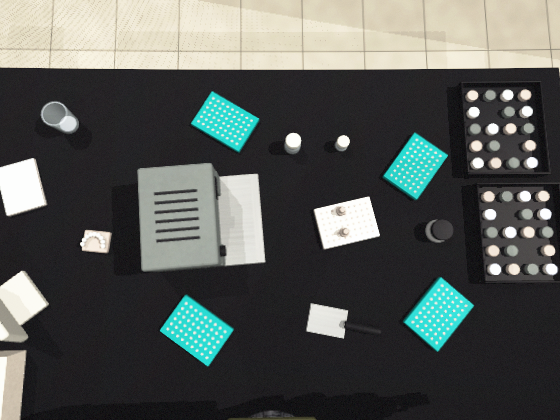

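View pics/scene0.png

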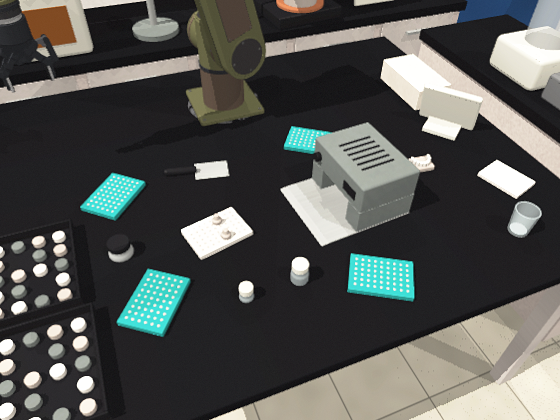

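Top view: the white tray is at (346,222) with stumps at (341,211) and (344,232). The stand's canopy is at (180,217) with its mouth facing right and plate edge at col ~262. The black-cap jar is at (439,231), two jars at (293,143) and (342,143), the jaw at (96,241).

Run:
```python
from h import *
d=np.load("top0.npz");X=d["X"];px=d["px"].astype(int)
def box(mask,name):
    n,l,s,c=cv2.connectedComponentsWithStats(mask.astype(np.uint8))
    i=1+np.argmax(s[1:,4]);P=X[l==i];
    r=cv2.minAreaRect((P[:,:2]*1000).astype(np.float32));print(name,s[i],np.round(r[0],1),np.round(r[1],1),round(r[2],2),"z",np.nanpercentile(P[:,2],[5,50,95]).round(4))
    print(cv2.boxPoints(r).round(1).tolist())
g=px.min(2)
def win(r0,r1,c0,c1):
    m=np.zeros(g.shape,bool);m[r0:r1,c0:c1]=1;return m
z=X[...,2]
box(win(190,255,305,388)&(abs(z-.014)<.006)&(g>60),"tray")
box(win(150,280,120,240)&(z>.125),"canopy")
box(win(165,275,205,275)&(abs(z-.003)<.006)&(g>100),"plate")
for n,w in dict(sa=(203,220,330,352),sb=(222,242,330,355)).items():
    m=win(*w)&(z>.028);print(n,np.nanmean(X[m],0).round(4),m.sum(),np.nanmax(X[m][:,2]))
for n,w in dict(jt=(125,158,280,305),js=(130,155,332,355),jw=(215,248,420,458),jaw=(225,256,75,116)).items():
    m=win(*w)&(z>.02);print(n,np.nanmin(X[m],0).round(3),np.nanmax(X[m],0).round(3))
```

```text
tray [ 314  196   66   53 2182] [ 549.7 -186.5] [ 99.8 139.9] 12.98 z [0.0104 0.0133 0.0162]
[[485.3999938964844, -129.5], [516.7999877929688, -265.79998779296875], [614.0, -243.39999389648438], [582.5999755859375, -107.0999984741211]]
canopy [ 137  163   83  108 7928] [550.9 196.1] [219.5 162. ] 4.57 z [0.1364 0.1394 0.142 ]
[[435.0, 268.1000061035156], [447.8999938964844, 106.5999984741211], [666.7000122070312, 124.0999984741211], [653.7999877929688, 285.6000061035156]]
plate [ 218  174   48   92 3604] [561.   72.2] [222.6 102.9] 4.52 z [-0.001   0.0021  0.0051]
[[446.1000061035156, 114.80000305175781], [454.20001220703125, 12.199999809265137], [676.0, 29.700000762939453], [667.9000244140625, 132.3000030517578]]
sa [ 0.5759 -0.1703  0.0362] 34 0.04137658177822311
sb [ 0.5245 -0.1775  0.0363] 33 0.04211236485541363
jt [ 0.724 -0.075  0.021] [ 0.76  -0.038  0.059]
js [ 0.731 -0.194  0.021] [ 0.761 -0.165  0.042]
jw [ 0.504 -0.432  0.02 ] [ 0.552 -0.38   0.045]
jaw [0.492 0.385 0.02 ] [0.528 0.444 0.031]
```

```bash
cat > calc.py <<'E'
import sys,numpy as np
from scipy.spatial.transform import Rotation as Ro
from plant import status
# args: x y z(mm) yaw [tilt about tool y, deg]: remaining turn (deg, tool) and shift (cm, tool axes now / after the turn)
a=[float(v) for v in sys.argv[1:]]
s=status.get_obs();R=np.array(s["eef_rot"]);p=np.array(s["ee_pos"])
c,n=np.cos(np.radians(a[3])),np.sin(np.radians(a[3]))
T=np.array([[c,n,0],[n,-c,0],[0,0,-1]])@Ro.from_euler("y",a[4] if len(a)>4 else 0,degrees=True).as_matrix()
d=np.array(a[:3])/1000-p
print("clock",round(s["clock"],2),"pos",(p*1000).round(1),"turn",Ro.from_matrix(R.T@T).as_rotvec(degrees=True).round(2),"shift now",(R.T@d*100).round(2),"after",(T.T@d*100).round(2),"F",s["contact_force"].round(2),"w",round(s["gripper_width"],4))
E
python3 calc.py 466 -206 80 12.98
```

```text
clock 0.1 pos [ 141.3 -505.   203.7] turn [-0.1   0.    2.65] shift now [ 39.33 -20.02  12.41] after [ 38.36 -21.84  12.37] F [-0.36  0.07  0.32] w 0.0855
```

```bash
python3 -m creep '[0,0,2.65,0,0,0,0.3, 0,0,0,4.2,-2.4,1,0.3, 0,0,0,4.2,-2.4,1,0.3, 0,0,0,4.2,-2.4,1,0.3, 0,0,0,4.2,-2.4,1,0.3, 0,0,0,4.2,-2.4,1,0.3, 0,0,0,4.2,-2.4,1,0.3, 0,0,0,4.2,-2.4,1,0.3, 0,0,0,4.2,-2.4,1,0.3, 0,0,0,4.2,-2.4,1,0.3]'; python3 calc.py 466 -206 80 12.98
python3 - <<'E'
from h import *
cam("wrist","pics/w1.png")
E
```

```text
clock: 1.35
ee_pos: [0.462, -0.2088, 0.1139]
eef_rot: [[0.974, 0.225, -0.001], [0.225, -0.974, 0.0], [-0.001, -0.0, -1.0]]
contact_force: [0.7, -0.8, -0.6]
gripper_width: 0.0597
gripper_force: 0.0
clock 1.35 pos [ 462.  -208.8  113.9] turn [-0.01  0.03  0.01] shift now [ 0.45 -0.19  3.39] after [ 0.45 -0.19  3.39] F [ 0.74 -0.8  -0.57] w 0.0597
```

View pics/w1.png

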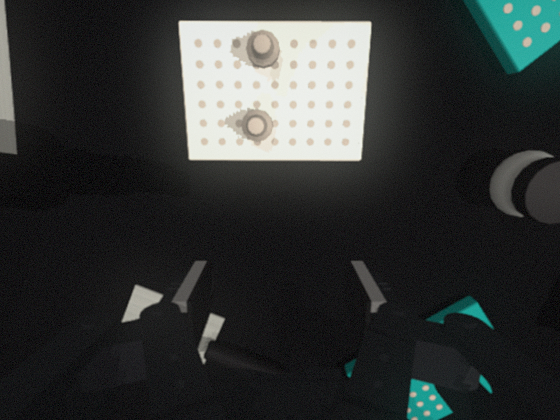

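The wrist view shows the tray square ahead (near edge at row 159, cols 188–362), with the fingers at cols 190 and 370 centred on it. Next I descend, feeling for the bench.

```bash
python3 -m creep '[0,0,0,0.2,-0.1,2.5,0.3, 0,0,0,0.2,-0.1,2.5,0.3, 0,0,0,0,0,2.5,0.3, 0,0,0,0,0,1.5,0.3, 0,0,0,0,0,0.3,0.3, 0,0,0,0,0,0,0.3]'; python3 -m creep '[0,0,0,0,0,0.2,0.3, 0,0,0,0,0,0.2,0.3, 0,0,0,0,0,0,0.3]'
```

```text
clock: 2.15
ee_pos: [0.4646, -0.2074, 0.0216]
eef_rot: [[0.974, 0.224, -0.0], [0.224, -0.974, 0.0], [-0.0, -0.0, -1.0]]
contact_force: [0.6, -0.9, -0.6]
gripper_width: 0.0598
gripper_force: 0.0
clock: 2.52
ee_pos: [0.4648, -0.2074, 0.0176]
eef_rot: [[0.974, 0.225, 0.0], [0.225, -0.974, -0.0], [0.0, 0.0, -1.0]]
contact_force: [0.4, -0.5, 0.1]
gripper_width: 0.0597
gripper_force: 0.0
```

```bash
python3 -m creep '[0,0,0,0,0,0.2,0.3, 0,0,0,0,0,0.2,0.3, 0,0,0,0,0,0,0.3]'; python3 -m creep '[0,0,0,0,0,0.2,0.3, 0,0,0,0,0,0,0.3]';  python3 -m creep '[0,0,0,0,0,0.2,0.3, 0,0,0,0,0,0,0.3]'
```

```text
clock: 2.9
ee_pos: [0.4645, -0.2073, 0.0133]
eef_rot: [[0.974, 0.225, -0.0], [0.225, -0.974, 0.0], [-0.0, -0.0, -1.0]]
contact_force: [-0.5, -0.3, -1.0]
gripper_width: 0.0597
gripper_force: 0.0
clock: 3.15
ee_pos: [0.4646, -0.2073, 0.0113]
eef_rot: [[0.974, 0.225, -0.0], [0.225, -0.974, 0.0], [-0.0, -0.0, -1.0]]
contact_force: [0.6, 0.2, -0.5]
gripper_width: 0.0596
gripper_force: 0.0
clock: 3.4
ee_pos: [0.4646, -0.2073, 0.0093]
eef_rot: [[0.974, 0.225, -0.0], [0.225, -0.974, 0.0], [-0.0, -0.0, -1.0]]
contact_force: [0.8, 0.6, -0.5]
gripper_width: 0.0599
gripper_force: 0.0
```

```bash
python3 -m creep '[0,0,0,0,0,0.2,0.3, 0,0,0,0,0,0,0.3]'; python3 -m creep '[0,0,0,0,0,0.15,0.3, 0,0,0,0,0,0,0.3]';  python3 calc.py 490.3 -200.2 8 12.98
```

```text
clock: 3.65
ee_pos: [0.4646, -0.2073, 0.0073]
eef_rot: [[0.974, 0.225, -0.0], [0.225, -0.974, 0.0], [-0.0, -0.0, -1.0]]
contact_force: [-0.6, -0.3, -0.8]
gripper_width: 0.0595
gripper_force: 0.0
clock: 3.9
ee_pos: [0.4646, -0.2073, 0.0059]
eef_rot: [[0.974, 0.225, -0.0], [0.225, -0.974, 0.0], [-0.0, -0.0, -1.0]]
contact_force: [0.1, 0.4, 0.2]
gripper_width: 0.0599
gripper_force: 0.0
clock 3.9 pos [ 464.6 -207.3    5.9] turn [-0.01  0.01  0.  ] shift now [ 2.66 -0.11 -0.21] after [ 2.66 -0.11 -0.21] F [0.15 0.4  0.23] w 0.0599
```

```bash
python3 -m creep '[0,0,0,0.6,0,-0.1,0.3, 0,0,0,0.6,0,-0.1,0.3, 0,0,0,0.6,0,0,0.3, 0,0,0,0.5,0,0,0.3, 0,0,0,0.2,0,0,0.3, 0,0,0,0.2,0,0,0.3, 0,0,0.6,0.2,0,0,0.3, 0,0,0.6,0.2,0,0,0.3, 0,0,0.6,0.2,0,0,0.3, 0,0,0.6,0.2,0,0,0.3]';  python3 -m creep '[0,0,0.6,0.2,0,0,0.3, 0,0,0.6,0.2,0,0,0.3, 0,0,0.6,0.2,0,0,0.3, 0,0,0.6,0.2,0,0,0.3, 0,0,0.6,0.2,0,0,0.3, 0,0,0.6,0.2,0,0,0.3, 0,0,0.6,0.2,0,0,0.3, 0,0,0.6,0.2,0,0,0.3, 0,0,0.6,0.2,0,0,0.3, 0,0,0.6,0.2,0,0,0.3]'
cat > tray.py <<'E'
from h import *
import sys
d=cam("top",sys.argv[1] if len(sys.argv)>1 else None);X=cloud(d);g=d["pixels"].astype(int).min(2)
# white points at slab height, bench zone before the stand; expressed in the stand frame
u=np.array([-.0797,.9968]);n=np.array([-.9968,-.0797]);o=np.array([.5573,.1153])
Q=X[...,:2]-o;S=np.dstack([Q@u,Q@n])*1000
m=(abs(X[...,2]-.015)<.0065)&(g>60)&(S[...,0]<5)&(S[...,0]>-420)&(abs(S[...,1])<110)
if len(sys.argv)>2: m&=X[...,2]>.0105
m=cv2.morphologyEx(m.astype(np.uint8),cv2.MORPH_OPEN,np.ones((3,3),np.uint8))
k,l,s,c=cv2.connectedComponentsWithStats(m);i=1+np.argmax(s[1:,4])
r=cv2.minAreaRect(S[l==i].astype(np.float32));print("stand frame: centre",np.round(r[0],1),"size",np.round(r[1],1),"ang",round(r[2],2));print(cv2.boxPoints(r).round(1).tolist())
for q in range(2):
  w=(X[...,2]>.03)&(X[...,2]<.046)&cv2.dilate((l==i).astype(np.uint8),np.ones((5,5)),iterations=3).astype(bool)&(g>40)
k,l,s,c=cv2.connectedComponentsWithStats(w.astype(np.uint8))
for j in range(1,k):
  if s[j,4]>8: print("stump",S[l==j].mean(0).round(1),s[j,4])
E
python3 tray.py pics/top2.png
```

```text
clock: 5.15
ee_pos: [0.4989, -0.1996, 0.008]
eef_rot: [[0.983, 0.183, -0.0], [0.183, -0.983, 0.0], [-0.0, -0.0, -1.0]]
contact_force: [0.1, 0.1, 0.3]
gripper_width: 0.0596
gripper_force: 0.0
clock: 6.4
ee_pos: [0.5188, -0.1969, 0.008]
eef_rot: [[0.997, 0.079, -0.0], [0.079, -0.997, 0.0], [-0.0, -0.0, -1.0]]
contact_force: [-0.1, 0.1, 0.0]
gripper_width: 0.0597
gripper_force: 0.0
stand frame: centre [-299.4   31.4] size [139.   99.6] ang 8.8
[[-375.70001220703125, 70.0], [-360.3999938964844, -28.399999618530273], [-223.0, -7.199999809265137], [-238.3000030517578, 91.30000305175781]]
stump [-286.4    3.9] 32
```

View pics/top2.png

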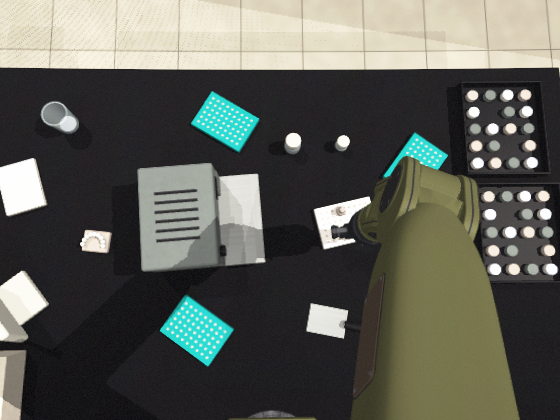

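The top view shows the tray still at (346,222), with the gripper over its near side and the arm hiding the rest. I need the wrist camera.

Run:
```python
from h import *
d=cam("wrist","pics/w2.png");X=cloud(d);np.save("w2.npy",X)
d=cam("scene");cv2.imwrite("pics/s2.png",cv2.resize(d["pixels"][150:290,130:320,::-1],None,fx=4,fy=4))
```

```text
(no output)
```

View pics/w2.png

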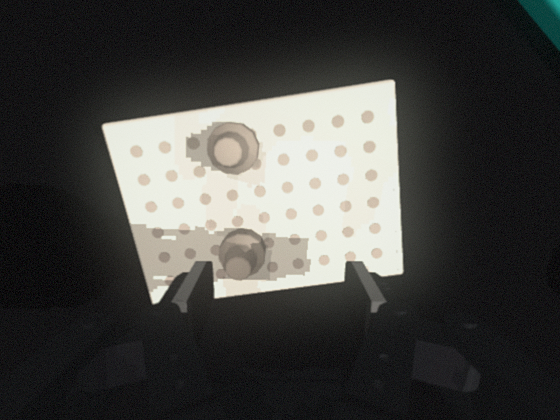

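View pics/s2.png

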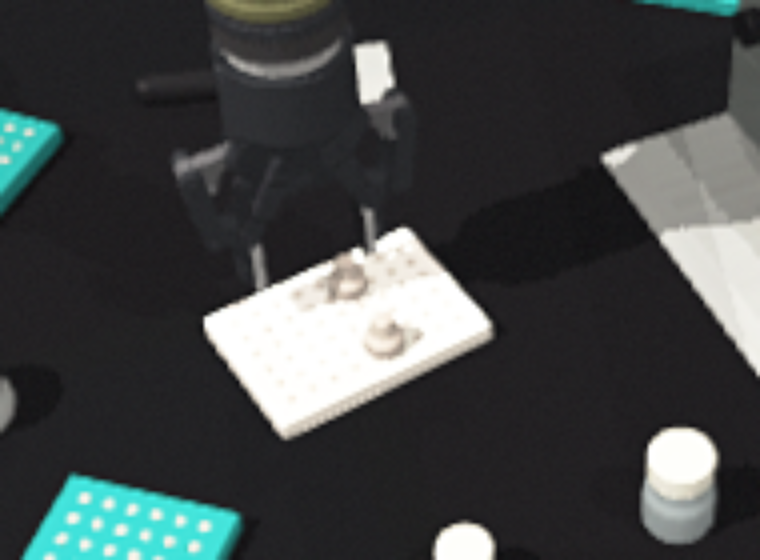

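The wrist view shows the tray unmoved. The finger tips at (205,265) and (350,265) overlap its near edge, so they hang above the slab. I'll measure the tip height from depth.

Run:
```python
import numpy as np
from plant import status
X=np.load("w2.npy");s=status.get_obs()
for r,c in [(263,200),(264,205),(270,205),(280,203),(295,195),(264,352),(266,350),(275,355),(290,365),(300,375)]:
    p=X[r,c];print(r,c,p.round(4),"tool",((p-s["ee_pos"])@np.array(s["eef_rot"])*1000).round(1))
```

```text
263 200 [ 0.527  -0.1636  0.0458] tool [ 10.8 -32.5 -37.8]
264 205 [ 0.5271 -0.1659  0.0466] tool [ 10.7 -30.2 -38.6]
270 205 [ 0.5272 -0.1672  0.0525] tool [ 10.8 -28.9 -44.5]
280 203 [ 0.5249 -0.1674  0.0567] tool [  8.5 -28.9 -48.8]
295 195 [ 0.5263 -0.1676  0.0708] tool [  9.8 -28.6 -62.8]
264 352 [ 0.5321 -0.2283  0.0469] tool [ 10.7  32.4 -38.9]
266 350 [ 0.5319 -0.2271  0.0487] tool [ 10.6  31.2 -40.7]
275 355 [ 0.5313 -0.2277  0.0557] tool [ 10.   31.8 -47.7]
290 365 [ 0.5324 -0.228   0.0698] tool [ 11.1  32.1 -61.8]
300 375 [ 0.5323 -0.2298  0.0761] tool [ 10.8  33.9 -68.1]
```

Run:
```python
from h import *
s=status.get_obs();R=np.array(s["eef_rot"]);p=s["ee_pos"];print(p)
X=np.load("w2.npy");print("tray top z wrist",X[180,330].round(4),X[100,380].round(4),"bench",X[60,250].round(4))
for n in("scene","wrist"):
    C=cloud(cam(n));T=(C-p)@R*1000
    m=(abs(T[...,0])<14)&(abs(abs(T[...,1])-36)<10)&(T[...,2]>-90)
    print(n,m.sum())
    for lo in range(-80,30,5):
        k=m&(T[...,2]>=lo)&(T[...,2]<lo+5)
        if k.sum(): print(lo,k.sum(),C[k].min(0).round(3),C[k].max(0).round(3),"toolx",T[k][:,0].min().round(1),T[k][:,0].max().round(1))
```

```text
[ 0.51879655 -0.19687715  0.00799803]
tray top z wrist [ 0.5614 -0.2206  0.0122] [ 0.6007 -0.2389  0.0132] bench [ 0.6152 -0.1765 -0.0014]
scene 386
-80 21 [ 0.51  -0.241  0.084] [ 0.536 -0.151  0.088] toolx -12.1 13.8
-75 12 [ 0.52  -0.241  0.078] [ 0.535 -0.152  0.083] toolx 3.2 13.7
-70 22 [ 0.509 -0.241  0.073] [ 0.535 -0.162  0.078] toolx -7.1 13.3
-65 25 [ 0.508 -0.242  0.068] [ 0.535 -0.156  0.073] toolx -8.2 13.6
-60 20 [ 0.509 -0.242  0.063] [ 0.535 -0.156  0.067] toolx -7.1 13.5
-55 22 [ 0.508 -0.242  0.058] [ 0.535 -0.154  0.063] toolx -8.7 13.8
-50 24 [ 0.513 -0.241  0.053] [ 0.535 -0.155  0.058] toolx -3.9 13.6
-45 22 [ 0.512 -0.242  0.048] [ 0.535 -0.155  0.053] toolx -4.6 13.4
-40 14 [ 0.511 -0.238  0.044] [ 0.534 -0.162  0.048] toolx -5.4 13.9
-35 6 [ 0.51  -0.234  0.039] [ 0.532 -0.162  0.042] toolx -6.8 11.0
-20 1 [ 0.526 -0.168  0.023] [ 0.526 -0.168  0.023] toolx 9.9 9.9
-15 3 [ 0.524 -0.242  0.018] [ 0.53  -0.169  0.022] toolx 1.9 13.5
-10 74 [ 0.502 -0.242  0.013] [ 0.535 -0.152  0.017] toolx -13.9 13.9
-5 48 [ 0.501 -0.243  0.009] [ 0.535 -0.152  0.013] toolx -
[... 308 characters left out ...]
2 [ 0.505 -0.241  0.063] [ 0.532 -0.154  0.068] toolx -12.2 10.9
-55 677 [ 0.505 -0.241  0.058] [ 0.532 -0.154  0.063] toolx -12.1 10.9
-50 593 [ 0.505 -0.241  0.053] [ 0.532 -0.154  0.058] toolx -12.6 10.8
-45 536 [ 0.505 -0.241  0.048] [ 0.532 -0.154  0.053] toolx -12.2 10.9
-40 427 [ 0.504 -0.24   0.043] [ 0.532 -0.155  0.048] toolx -12.1 10.9
-35 171 [ 0.505 -0.234  0.038] [ 0.532 -0.161  0.043] toolx -11.7 10.0
-20 85 [ 0.515 -0.171  0.023] [ 0.528 -0.168  0.027] toolx -1.9 11.8
-15 23 [ 0.514 -0.171  0.02 ] [ 0.528 -0.168  0.023] toolx -2.8 11.3
-10 1432 [ 0.503 -0.243  0.013] [ 0.536 -0.15   0.018] toolx -14.0 14.0
-5 1283 [ 0.503 -0.243  0.01 ] [ 0.536 -0.15   0.013] toolx -14.0 14.0
```

Both cameras agree that the real fingertips stand about 32 mm higher than the reported TCP suggests (tips at z≈40 mm, lateral position correct). I'll trust the cameras: back out upward, then descend further with contact feeling.

```bash
python3 -m creep '[0,0,0,0,0,-1.5,0.3, 0,0,0,0,0,-1.5,0.3, 0,0,-8.4,-2,0,0,0.3, 0,0,0,-2,0,0,0.3, 0,0,0,-1.8,0,0,0.3, 0,0,0,0,0,1.5,0.3, 0,0,0,0,0,1.5,0.3, 0,0,0,0,0,1,0.3, 0,0,0,0,0,0.5,0.3, 0,0,0,0,0,0,0.3]'; python3 calc.py 464.6 -207 -24 12.98
cat > tip.py <<'E'
from h import *
s=status.get_obs();R=np.array(s["eef_rot"]);p=s["ee_pos"]
C=cloud(cam("wrist"));T=(C-p)@R*1000
m=(abs(T[...,0])<14)&(abs(abs(T[...,1])-36)<10)&(T[...,2]>-90)&(C[...,2]>.004)
print("tip z",np.nanpercentile(C[m][:,2],[0.2,1,3]).round(4),"tool z",np.nanpercentile(T[m][:,2],[97,99,99.8]).round(1),m.sum())
E
python3 tip.py
```

```text
clock: 7.9
ee_pos: [0.4616, -0.207, -0.0071]
eef_rot: [[0.974, 0.225, -0.0], [0.225, -0.974, 0.0], [-0.0, -0.0, -1.0]]
contact_force: [0.0, -0.1, 0.3]
gripper_width: 0.0601
gripper_force: 0.0
clock 7.9 pos [ 461.6 -207.    -7.1] turn [-0.01  0.02  0.  ] shift now [0.29 0.07 1.69] after [0.29 0.07 1.69] F [ 0.02 -0.11  0.27] w 0.0601
tip z [0.0244 0.0265 0.0297] tool z [-36.8 -33.6 -31.4] 9692
```

```bash
python3 -m creep '[0,0,0,0,0,0.5,0.3, 0,0,0,0,0,0.5,0.3, 0,0,0,0,0,0.3,0.3, 0,0,0,0,0,0.3,0.3, 0,0,0,0,0,0.1,0.3, 0,0,0,0,0,0,0.3]'; python3 -m creep '[0,0,0,0,0,0.2,0.3, 0,0,0,0,0,0,0.3]'; python3 -m creep '[0,0,0,0,0,0.2,0.3, 0,0,0,0,0,0,0.3]'; python3 tip.py
```

```text
clock: 8.7
ee_pos: [0.4617, -0.207, -0.0241]
eef_rot: [[0.974, 0.225, -0.0], [0.225, -0.974, 0.0], [-0.0, -0.0, -1.0]]
contact_force: [-0.2, 0.4, -0.1]
gripper_width: 0.0596
gripper_force: 0.0
clock: 8.95
ee_pos: [0.4616, -0.207, -0.0261]
eef_rot: [[0.974, 0.225, -0.0], [0.225, -0.974, 0.0], [-0.0, -0.0, -1.0]]
contact_force: [0.3, 1.0, 1.0]
gripper_width: 0.0599
gripper_force: 0.0
clock: 9.2
ee_pos: [0.4615, -0.2069, -0.0281]
eef_rot: [[0.974, 0.225, -0.0], [0.225, -0.974, 0.0], [-0.0, -0.0, -1.0]]
contact_force: [-0.5, 1.0, -0.6]
gripper_width: 0.0598
gripper_force: 0.0
tip z [0.0045 0.0064 0.0091] tool z [-37.2 -34.5 -32.6] 9640
```

```bash
python3 -m creep '[0,0,0,0.6,0,-0.1,0.3, 0,0,0,0.6,0,0,0.3, 0,0,0,0.6,0,0,0.3, 0,0,0,0.5,0,0,0.3, 0,0,0,0.3,0,0,0.3, 0,0,0,0.2,0,0,0.3, 0,0,0,0.2,0,0,0.3, 0,0,0.6,0.2,0,0,0.3, 0,0,0.6,0.2,0,0,0.3, 0,0,0.6,0.2,0,0,0.3]';  python3 -m creep '[0,0,0.6,0.2,0,0,0.3, 0,0,0.6,0.2,0,0,0.3, 0,0,0.6,0.2,0,0,0.3, 0,0,0.6,0.2,0,0,0.3, 0,0,0.6,0.2,0,0,0.3, 0,0,0.6,0.2,0,0,0.3, 0,0,0.6,0.2,0,0,0.3, 0,0,0.6,0.2,0,0,0.3, 0,0,0.6,0.2,0,0,0.3, 0,0,0.6,0.2,0,0,0.3]';  python3 -m creep '[0,0,0.6,0.2,0,0,0.3, 0,0,0,0.1,0,0,0.3, 0,0,0,0,0,0,0.3]'; python3 tray.py
```

```text
clock: 10.5
ee_pos: [0.4921, -0.1983, -0.0274]
eef_rot: [[0.981, 0.193, -0.008], [0.193, -0.981, 0.001], [-0.007, -0.002, -1.0]]
contact_force: [-8.4, 0.2, 7.4]
gripper_width: 0.0595
gripper_force: 4.3
clock: 11.75
ee_pos: [0.5116, -0.1943, -0.0277]
eef_rot: [[0.996, 0.09, -0.008], [0.09, -0.996, 0.003], [-0.008, -0.004, -1.0]]
contact_force: [-8.4, 1.9, 6.5]
gripper_width: 0.0597
gripper_force: 3.9
clock: 12.12
ee_pos: [0.5155, -0.1944, -0.0277]
eef_rot: [[0.997, 0.08, -0.007], [0.08, -0.997, 0.002], [-0.006, -0.003, -1.0]]
contact_force: [-6.6, 1.0, 4.1]
gripper_width: 0.0597
gripper_force: 3.1
stand frame: centre [-298.3    2.3] size [127.3 100.3] ang 0.16
[[-362.20001220703125, 52.29999923706055], [-361.8999938964844, -48.0], [-234.5, -47.599998474121094], [-234.8000030517578, 52.599998474121094]]
stump [-294.9  -26.4] 29
stump [-290.4   25.6] 29
```

```bash
python3 -m creep '[0,0,0,-1,0,0,0.3, 0,0,0,-1,0,0,0.3, 0,0,0,0,0,-3,0.3, 0,0,0,0,0,-3,0.3, 0,0,0,0,0,-3,0.3, 0,0,-10,0,0,0,0.3, 0,0,-10,0,0,0,0.3, 0,0,-10,0,0,0,0.3, 0,0,-10,0,0,0,0.3, 0,0,-10,0,0,0,0.3]';  python3 -m creep '[0,0,-10,0,0,0,0.3, 0,0,-10,0,0,0,0.3, 0,0,-10,0,0,0,0.3, 0,0,-10,0,0,0,0.3]'; python3 calc.py 587.6 -288.6 60 94.57
```

```text
clock: 13.42
ee_pos: [0.4994, -0.1975, 0.0631]
eef_rot: [[0.575, 0.818, 0.001], [0.818, -0.575, -0.0], [0.0, 0.001, -1.0]]
contact_force: [-0.0, 0.1, -0.3]
gripper_width: 0.0599
gripper_force: 0.0
clock: 13.92
ee_pos: [0.4994, -0.1975, 0.0631]
eef_rot: [[-0.085, 0.996, 0.001], [0.996, 0.085, -0.0], [-0.0, 0.001, -1.0]]
contact_force: [0.2, -0.1, -0.1]
gripper_width: 0.0595
gripper_force: 0.0
clock 13.93 pos [ 499.4 -197.5   63.1] turn [0.04 0.01 0.32] shift now [-9.83  8.01  0.31] after [-9.78  8.07  0.31] F [ 0.16 -0.07 -0.07] w 0.0595
```

```bash
python3 -m creep '[0,0,0.3,-3,2,0,0.3, 0,0,0,-3,2,0,0.3, 0,0,0,-3,2,0,0.3, 0,0,0,-0.8,2,0,0.3, 0,0,0,0,0,3,0.3, 0,0,0,0,0,3,0.3, 0,0,0,0,0,2,0.3, 0,0,0,0,0,0,0.3]'; python3 calc.py 587.6 -288.6 -25 94.57; python3 tray.py; python3 tip.py
```

```text
clock: 14.92
ee_pos: [0.5849, -0.2883, -0.0188]
eef_rot: [[-0.074, 0.997, -0.003], [0.997, 0.074, 0.002], [0.002, -0.003, -1.0]]
contact_force: [0.4, -1.3, -0.7]
gripper_width: 0.0601
gripper_force: 0.0
clock 14.93 pos [ 584.9 -288.3  -18.8] turn [-0.19 -0.12 -0.31] shift now [-0.05  0.27  0.62] after [-0.05  0.27  0.62] F [ 0.36 -1.27 -0.72] w 0.0601
stand frame: centre [-304.5    2.4] size [140.  100.3] ang 0.22
[[-374.70001220703125, 52.29999923706055], [-374.29998779296875, -48.0], [-234.3000030517578, -47.5], [-234.6999969482422, 52.900001525878906]]
stump [-294.9  -26.4] 31
stump [-289.7   25.8] 32
tip z [0.0141 0.0161 0.0192] tool z [-36.7 -33.6 -31.6] 9678
```

Run:
```python
from h import *
s=status.get_obs();d=cam("wrist");R=np.array(d["R"]);c=-R.T@np.array(d["t"])
print("cam in tool",((c-s["ee_pos"])@s["eef_rot"]).round(3),"fwd in tool",(R[2]@s["eef_rot"]).round(2),"q",s["joint_pos"].round(2))
C=cloud(cam("scene"));T=(C-s["ee_pos"])@s["eef_rot"]*1000
for lo in range(-200,-30,10):
    k=(abs(T[...,0])<110)&(abs(T[...,1])<70)&(T[...,2]>=lo)&(T[...,2]<lo+10)
    if k.sum(): print(lo,k.sum(),T[k].min(0).round(),T[k].max(0).round())
```

```text
cam in tool [ 0.07  -0.001 -0.168] fwd in tool [-0.28  0.    0.96] q [-0.46  0.63 -0.14  0.8   0.    1.04]
-200 178 [ -39.  -10. -200.] [  35.   40. -190.]
-190 144 [ -39.   -3. -190.] [  34.   40. -180.]
-180 128 [ -39.   -2. -180.] [  34.   41. -170.]
-170 133 [ -39.    6. -170.] [  33.   41. -160.]
-160 56 [ -39.    6. -160.] [  30.   41. -150.]
-150 48 [ -13.   27. -150.] [   9.   49. -140.]
-140 167 [ -22.   13. -140.] [  18.   70. -130.]
-130 72 [ -21.   15. -130.] [  18.   70. -120.]
-120 71 [ -19.  -10. -120.] [  15.   69. -110.]
-110 63 [ -19.  -16. -110.] [  15.   68. -100.]
-100 35 [ -19.  -21. -100.] [  9.  65. -90.]
-90 53 [-15.  31. -90.] [ 12.  65. -80.]
-80 4 [-14.  42. -80.] [ -7.  61. -75.]
-70 3 [-13. -28. -62.] [  4.  47. -61.]
-60 127 [-110.  -70.  -60.] [110.  48. -50.]
-50 109 [-109.  -66.  -50.] [109.  46. -40.]
-40 959 [-110.  -68.  -40.] [110.  70. -30.]
```

```bash
python3 -m creep '[0,0,-0.3,0.5,0.25,0.3,0.3, 0,0,0,0.5,0,0.2,0.3, 0,0,0,0.5,0,0,0.3, 0,0,0,0.3,0,0,0.3, 0,0,0,0.2,0,0,0.3, 0,0,0,0.2,0,0,0.3, 0,0,0,0.3,0,0,0.3, 0,0,0,0.4,0,0,0.3, 0,0,0,0.4,0,0,0.3, 0,0,0,0.4,0,0,0.3]'; python3 -m creep '[0,0,0,0.4,0,0,0.3, 0,0,0,0.4,0,0,0.3, 0,0,0,0.4,0,0,0.3, 0,0,0,0.4,0,0,0.3, 0,0,0,0.4,0,0,0.3, 0,0,0,0.4,0,0,0.3, 0,0,0,0.4,0,0,0.3, 0,0,0,0.4,0,0,0.3, 0,0,0,0.4,0,0,0.3, 0,0,0,0.4,0,0,0.3]'; python3 tray.py; python3 calc.py 565 -100 -24 94.57
```

```text
clock: 16.38
ee_pos: [0.5865, -0.2518, -0.0219]
eef_rot: [[-0.08, 0.997, 0.0], [0.997, 0.08, -0.0], [-0.0, 0.0, -1.0]]
contact_force: [0.8, -3.4, -1.5]
gripper_width: 0.0598
gripper_force: 1.9
clock: 17.62
ee_pos: [0.5832, -0.2118, -0.022]
eef_rot: [[-0.08, 0.997, 0.0], [0.997, 0.08, -0.0], [-0.0, 0.0, -1.0]]
contact_force: [0.1, -3.8, 0.3]
gripper_width: 0.0598
gripper_force: 2.2
stand frame: centre [-248.1    2.4] size [140.2 100.5] ang 0.13
[[-318.29998779296875, 52.5], [-318.1000061035156, -48.0], [-177.89999389648438, -47.70000076293945], [-178.10000610351562, 52.79999923706055]]
stump [-239.   -26.8] 30
stump [-234.   26.] 30
clock 17.68 pos [ 583.2 -211.2  -22. ] turn [ 0.   -0.04  0.04] shift now [11.23 -0.92  0.21] after [11.23 -0.92  0.2 ] F [ 1.2  -2.57  0.26] w 0.0598
```

```bash
python3 -m creep '[0,0,0,0.4,0,0,0.3, 0,0,0,0.4,0,0,0.3, 0,0,0,0.4,0,0,0.3, 0,0,0,0.4,0,0,0.3, 0,0,0,0.4,0,0,0.3, 0,0,0,0.4,0,0,0.3, 0,0,0,0.4,0,0,0.3, 0,0,0,0.4,0,0,0.3, 0,0,0,0.4,0,0,0.3, 0,0,0,0.4,0,0,0.3]'; python3 -m creep '[0,0,0,0.4,0,0,0.3, 0,0,0,0.4,0,0,0.3, 0,0,0,0.4,0,0,0.3, 0,0,0,0.4,0,0,0.3, 0,0,0,0.4,0,0,0.3, 0,0,0,0.4,0,0,0.3, 0,0,0,0.4,0,0,0.3, 0,0,0,0.4,0,0,0.3, 0,0,0,0.4,0,0,0.3, 0,0,0,0.4,0,0,0.3]';python3 -m creep '[0,0,0,0.4,0,0,0.3, 0,0,0,0.4,0,0,0.3, 0,0,0,0.4,0,0,0.3, 0,0,0,0.4,0,0,0.3, 0,0,0,0.4,0,0,0.3, 0,0,0,0.4,0,0,0.3, 0,0,0,0.4,0,0,0.3, 0,0,0,0.4,0,0,0.3, 0,0,0,0.4,0,0,0.3, 0,0,0,0.4,0,0,0.3]'; python3 tray.py pics/top4.png x; python3 calc.py 565 -100 -24 94.57
```

```text
clock: 18.92
ee_pos: [0.58, -0.1719, -0.022]
eef_rot: [[-0.08, 0.997, 0.0], [0.997, 0.08, -0.0], [-0.0, -0.0, -1.0]]
contact_force: [-0.5, -4.4, 1.9]
gripper_width: 0.0597
gripper_force: 2.3
clock: 20.18
ee_pos: [0.5768, -0.1321, -0.022]
eef_rot: [[-0.08, 0.997, -0.0], [0.997, 0.08, -0.0], [-0.0, -0.0, -1.0]]
contact_force: [0.4, -4.6, 0.1]
gripper_width: 0.0597
gripper_force: 2.4
clock: 21.42
ee_pos: [0.5735, -0.0922, -0.0221]
eef_rot: [[-0.08, 0.997, -0.0], [0.997, 0.08, 0.0], [0.0, -0.0, -1.0]]
contact_force: [1.2, -4.7, 0.9]
gripper_width: 0.0603
gripper_force: 2.4
stand frame: centre [-120.7    3.2] size [100.5 125.2] ang 89.98
[[-183.3000030517578, -47.099998474121094], [-58.099998474121094, -47.099998474121094], [-58.099998474121094, 53.400001525878906], [-183.3000030517578, 53.5]]
stump [-119.6  -26.9] 38
stump [-115.    26.6] 36
clock 21.48 pos [573.5 -91.5 -22. ] turn [-0.01 -0.05  0.04] shift now [-0.78 -0.91  0.19] after [-0.78 -0.91  0.2 ] F [ 0.4  -3.84  1.16] w 0.0599
```

View pics/top4.png

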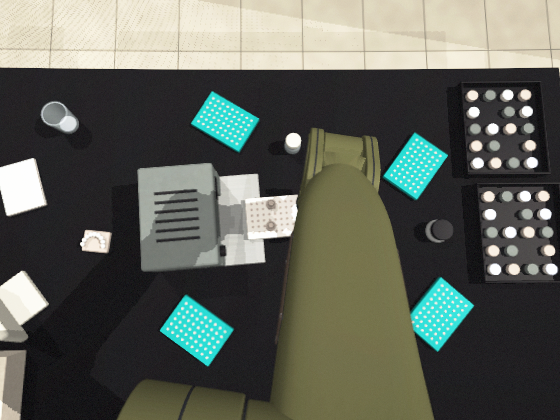

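The tray is on the plate at (271,217), square and centred, with both stumps standing at (270,205) and (270,227). Continuing to just short of the shallowest bar setting.

```bash
python3 -m creep '[0,0,0,0.4,0,0,0.3, 0,0,0,0.4,0,0,0.3, 0,0,0,0.4,0,0,0.3, 0,0,0,0.4,0,0,0.3, 0,0,0,0.4,0,0,0.3, 0,0,0,0.4,0,0,0.3, 0,0,0,0.4,0,0,0.3, 0,0,0,0.4,0,0,0.3, 0,0,0,0.4,0,0,0.3, 0,0,0,0.4,0,0,0.3]'; python3 -m creep '[0,0,0,0.4,0,0,0.3, 0,0,0,0.4,0,0,0.3, 0,0,0,0.4,0,0,0.3, 0,0,0,0.4,0,0,0.3, 0,0,0,0.4,0,0,0.3, 0,0,0,0.4,0,0,0.3, 0,0,0,0.4,0,0,0.3, 0,0,0,0.4,0,0,0.3, 0,0,0,0.4,0,0,0.3, 0,0,0,0.4,0,0,0.3]';python3 -m creep '[0,0,0,0.4,0,0,0.3, 0,0,0,0.4,0,0,0.3, 0,0,0,0.4,0,0,0.3, 0,0,0,0.4,0,0,0.3, 0,0,0,0.4,0,0,0.3, 0,0,0,0.2,0,0,0.3, 0,0,0,0.1,0,0,0.3, 0,0,0,0.1,0,0,0.3]'; python3 tray.py
```

```text
clock: 22.72
ee_pos: [0.5703, -0.0523, -0.022]
eef_rot: [[-0.08, 0.997, -0.0], [0.997, 0.08, 0.0], [0.0, -0.0, -1.0]]
contact_force: [0.6, -4.7, 0.9]
gripper_width: 0.0598
gripper_force: 2.4
clock: 23.98
ee_pos: [0.5681, -0.0138, -0.0212]
eef_rot: [[-0.079, 0.997, 0.002], [0.997, 0.079, -0.003], [-0.003, 0.001, -1.0]]
contact_force: [1.0, -8.9, 6.1]
gripper_width: 0.0601
gripper_force: 4.3
clock: 24.98
ee_pos: [0.5665, 0.0103, -0.0209]
eef_rot: [[-0.079, 0.997, 0.002], [0.997, 0.079, -0.002], [-0.002, 0.002, -1.0]]
contact_force: [1.1, -8.1, 5.1]
gripper_width: 0.0598
gripper_force: 3.9
stand frame: centre [  1.  -40.8] size [13.   7.4] ang 87.45
[[-3.0, -47.099998474121094], [4.400000095367432, -47.400001525878906], [5.0, -34.5], [-2.4000000953674316, -34.099998474121094]]
```

```bash
python3 -m creep '[0,0,0,-0.4,0,0,0.3, 0,0,0,0,0,0,0.3, 0,0,0,0.3,0,0,0.3, 0,0,0,0,0,0,0.3]'; python3 tip.py;  python3 - <<'E'
from h import *
u=np.array([-.0797,.9968]);n=np.array([-.9968,-.0797]);o=np.array([.5573,.1153])
d=cam("scene","pics/s5.png");C=cloud(d);Q=C[...,:2]-o;S=np.dstack([Q@u,Q@n])*1000
g=d["pixels"].min(2)
m=(abs(C[...,2]-.017)<.003)&(S[...,0]<-5)&(S[...,0]>-130)&(abs(S[...,1])<70)&(g>60)
print(m.sum(),np.percentile(S[m],[1,50,99],axis=0).round(1),np.median(C[m][:,2]))
cv2.imwrite("pics/s5.png",cv2.resize(d["pixels"][110:260,250:440,::-1],None,fx=4,fy=4))
E
python3 -m creep '[0,0,0,0.1,0,0,0.3, 0,0,0,0.1,0,0,0.3, 0,0,0,0.1,0,0,0.3]'
```

```text
clock: 25.52
ee_pos: [0.5648, 0.0106, -0.0224]
eef_rot: [[-0.08, 0.997, -0.001], [0.997, 0.08, 0.0], [0.0, -0.001, -1.0]]
contact_force: [-0.2, -1.3, -1.3]
gripper_width: 0.0595
gripper_force: 0.5
tip z [0.0093 0.0115 0.0149] tool z [-37.2 -33.9 -31.7] 10305
529 [[-116.1  -48.5]
 [ -39.4  -18.3]
 [  -7.3   50.5]] 0.01656302124284662
clock: 26.0
ee_pos: [0.565, 0.0131, -0.0222]
eef_rot: [[-0.08, 0.997, -0.0], [0.997, 0.08, -0.0], [-0.0, -0.0, -1.0]]
contact_force: [-0.0, -2.4, -1.4]
gripper_width: 0.0597
gripper_force: 1.4
```

View pics/s5.png

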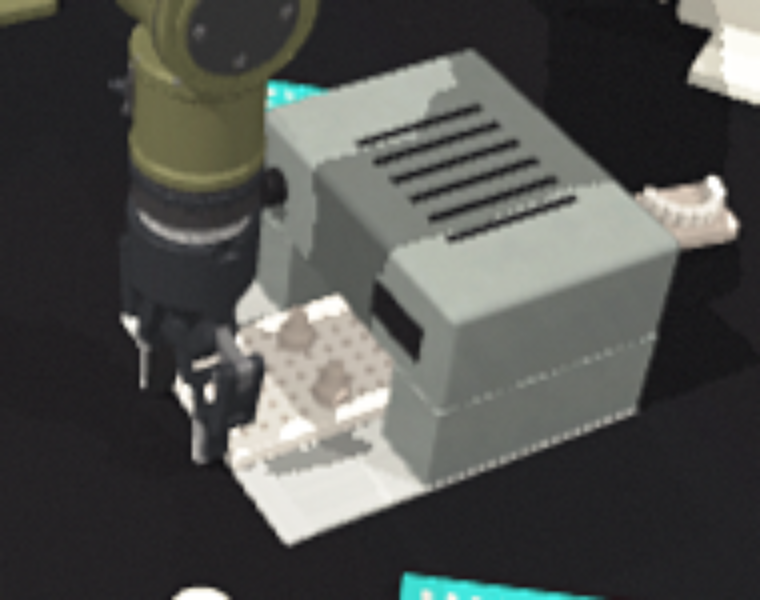

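Scene crop: the tray lies under the mouth with both stumps upright at (297,333) and (331,380), and the gripper is clear of the canopy. From here I go in millimetre steps, watching force.

```bash
python3 -m creep '[0,0,0,0.1,0,0,0.3, 0,0,0,0.1,0,0,0.3, 0,0,0,0.1,0,0,0.3, 0,0,0,0.1,0,0,0.3]'; python3 -m creep '[0,0,0,0.1,0,0,0.3, 0,0,0,0.1,0,0,0.3]' | grep -E "ee_pos|contact|_force"; for i in 1; do python3 -m creep '[0,0,0,0.1,0,0,0.3, 0,0,0,0.1,0,0,0.3]' | grep -E "ee_pos|contact|_force"; python3 -m creep '[0,0,0,0.1,0,0,0.3]'| grep -E "ee_pos|contact|_force"; done
```

```text
clock: 26.5
ee_pos: [0.5649, 0.0173, -0.022]
eef_rot: [[-0.08, 0.997, 0.0], [0.997, 0.08, -0.0], [-0.0, 0.0, -1.0]]
contact_force: [-0.2, -3.1, -2.6]
gripper_width: 0.0599
gripper_force: 1.4
ee_pos: [0.5647, 0.0192, -0.022]
contact_force: [0.7, -2.9, -2.3]
gripper_force: 1.4
ee_pos: [0.5646, 0.0212, -0.022]
contact_force: [-0.8, -2.2, -2.0]
gripper_force: 1.4
ee_pos: [0.5645, 0.0222, -0.022]
contact_force: [0.1, -3.0, -0.9]
gripper_force: 1.4
```

```bash
python3 -m creep '[0,0,0,0.1,0,0,0.3, 0,0,0,0.1,0,0,0.3]' | grep -E "ee_pos|_force"; python3 -m creep '[0,0,0,0.1,0,0,0.3]'| grep -E "_force"; python3 -m creep '[0,0,0,0.1,0,0,0.3]'| grep -E "_force"; python3 -m creep '[0,0,0,0.1,0,0,0.3]'| grep -E "_force"
```

```text
ee_pos: [0.5643, 0.0242, -0.022]
contact_force: [-0.6, -2.8, -2.7]
gripper_force: 1.5
contact_force: [-0.4, -2.8, -1.8]
gripper_force: 1.5
contact_force: [-0.0, -2.4, -2.0]
gripper_force: 1.5
contact_force: [0.0, -2.8, -2.4]
gripper_force: 1.5
```

```bash
python3 -m creep '[0,0,0,0.1,0,0,0.3]' | grep -E "ee_pos|_force"; python3 -m creep '[0,0,0,0.1,0,0,0.3]'| grep -E "_force"
```

```text
ee_pos: [0.564, 0.0282, -0.022]
contact_force: [0.3, -3.4, -2.6]
gripper_force: 1.5
contact_force: [0.2, -3.4, -1.9]
gripper_force: 1.5
```

```bash
python3 -m creep '[0,0,0,0.1,0,0,0.3, 0,0,0,0.1,0,0,0.3]' | grep -E "ee_pos|_force"; python3 -m creep '[0,0,0,0.1,0,0,0.3, 0,0,0,0.1,0,0,0.3]'| grep -E "_force"
```

```text
ee_pos: [0.5637, 0.0308, -0.022]
contact_force: [0.7, -5.0, -1.4]
gripper_force: 2.3
contact_force: [-0.1, -6.7, -0.9]
gripper_force: 3.1
```

```bash
python3 -m creep '[0,0,0,0.1,0,0,0.3, 0,0,0,0.1,0,0,0.3]' | grep -E "ee_pos|_force"; python3 -m creep '[0,0,0,0.1,0,0,0.3]'| grep -E "_force"
```

```text
ee_pos: [0.5634, 0.0338, -0.022]
contact_force: [0.3, -8.2, -0.5]
gripper_force: 3.8
contact_force: [-0.6, -7.9, -0.9]
gripper_force: 4.1
```

Bar found: force climbs from y≈0.029 at about the spring's rate, now ~5 N. I back off slowly so friction takes over, then lift clear.

```bash
python3 -m creep '[0,0,0,-0.1,0,0,0.3, 0,0,0,-0.1,0,0,0.3, 0,0,0,-0.1,0,0,0.3, 0,0,0,-0.1,0,0,0.3, 0,0,0,-0.1,0,0,0.3, 0,0,0,-0.1,0,0,0.3]' | grep -E "ee_pos|_force"; python3 -m creep '[0,0,0,-0.2,0,0,0.3, 0,0,0,-0.3,0,0,0.3, 0,0,0,-0.5,0,0,0.3, 0,0,0,-1,0,0,0.3, 0,0,0,-2,0,0,0.3, 0,0,0,-2,0,0,0.3, 0,0,0,-2,0,-1,0.3, 0,0,0,-2,0,-2,0.3, 0,0,0,-2,0,-3,0.3, 0,0,0,-2,0,-3,0.3]'
python3 - <<'E'
from h import *
u=np.array([-.0797,.9968]);n=np.array([-.9968,-.0797]);o=np.array([.5573,.1153])
for c in("top","scene"):
    d=cam(c);C=cloud(d);Q=C[...,:2]-o;S=np.dstack([Q@u,Q@n])*1000;g=d["pixels"].min(2)
    m=(C[...,2]>.0115)&(C[...,2]<.021)&(S[...,0]<-3)&(S[...,0]>-130)&(abs(S[...,1])<70)&(g>50)
    print(c,m.sum(),np.percentile(S[m],[1,50,99],axis=0).round(1).tolist(),np.median(C[m][:,2]))
    w=(C[...,2]>.034)&(C[...,2]<.048)&(S[...,0]<-3)&(S[...,0]>-100)&(abs(S[...,1])<50)
    for s in(-1,1): k=w&(S[...,1]*s>0);print(" stump",k.sum(),S[k].mean(0).round(1) if k.any() else None,C[k][:,2].max() if k.any() else None)
    if c=="scene": cv2.imwrite("pics/s6.png",cv2.resize(d["pixels"][110:260,250:440,::-1],None,fx=4,fy=4))
E
```

```text
ee_pos: [0.5639, 0.0304, -0.0219]
contact_force: [-0.3, -0.0, 0.1]
gripper_force: 0.0
clock: 30.88
ee_pos: [0.5749, -0.1114, 0.0695]
eef_rot: [[-0.079, 0.997, 0.0], [0.997, 0.079, -0.0], [-0.0, 0.0, -1.0]]
contact_force: [0.5, -0.1, -0.4]
gripper_width: 0.0595
gripper_force: 0.0
top 1145 [[-70.5, -46.8], [-37.1, 2.8], [-3.9, 51.0]] 0.016400308184246287
 stump 0 None None
 stump 0 None None
scene 805 [[-72.7, -48.2], [-39.4, -2.3], [-4.0, 50.7]] 0.016354556641208277
 stump 0 None None
 stump 0 None None
```

View pics/s6.png

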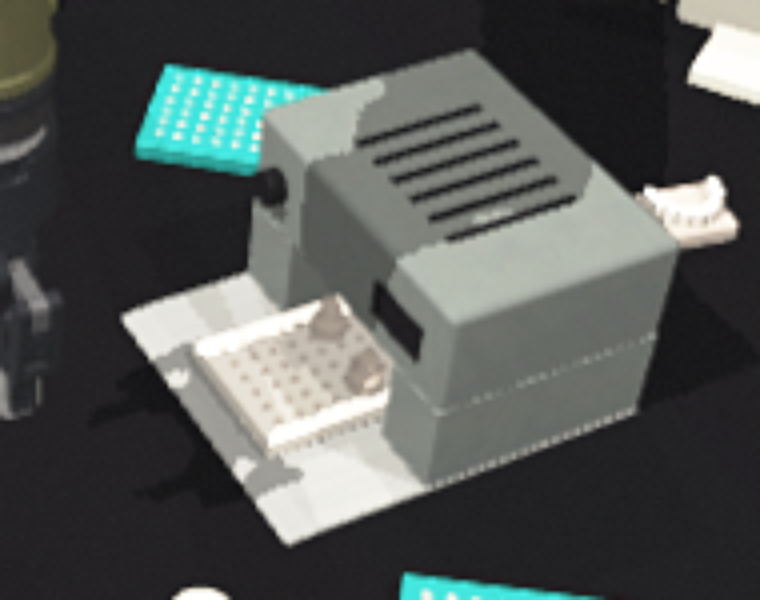

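The tray sits square in the mouth (rear edge at about −71 mm, z = 16 mm). Both stumps are upright at (330,318) and (366,370) and the gripper is clear. The fingers lost contact while the tray was still past first touch, so the bar should still be pressed.

```bash
python3 -c "
from plant import ticket;print(ticket.finish_job())"
```

```text
the job is handed in; nothing more can be done
None
```

I handed the job in at about 31 s on the clock. The tray is square on the plate under the canopy, centre about at the mouth, and should still be touching the probe bar. I infer that touch from the finger forces, since the bar is hidden. Both stump models are upright, the gripper is clear, and the hand-in call returned no verdict.

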